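Bolt the mosaic board and find the loaded press weight

ROBOT

A 7-joint arm with a two-finger parallel gripper is mounted at the origin on the work surface. World frame = base frame: x ahead of the robot, y to its left, z up, the work surface at z = 0. Lengths are in m, angles in rad, forces in N, time in s.
With the tool pointing down it reaches from about 0.425 to 0.925 m from the base axis. Payload 6.8 kg.
Tool frame: the origin (TCP) lies at the very end of the fingers, on their centre line; the grasp point (between the pads) lies 19 mm behind it; z points along the fingers, y is the line along which they close (so a half turn about z gives the same grasp; the last joint's range is limited). The gripper opens to 85 mm and grips with 20 to 120 N. Pads are 22 mm wide; open, the fingers measure 114 mm over their backs; the gripper's body (76 mm by 85 mm) begins 54 mm behind the grasp point. The pads swing forward as they close: fully open they stand 13 mm farther back than shut.
Start: joints at [-1.21, 0.477, 0.022, 1.555, -0.011, 1.109, -0.083], TCP at [0.305, 0.602, 0.231] pointing down, gripper open.
Joint ranges: [-2.96, 2.96], [-0.34, 2.1], [-1.41, 1.46], [0.24, 2.44], [-1.37, 4.51], [0.17, 1.92], [-2.96, 2.96]. Speed limits (rad/s): [2.39, 2.39, 3.14, 3.14, 3.14, 3.14, 3.14].

INTERFACE

Orientations are given as a rotation vector (axis times angle).
In Python, from bench import get_obs, grab_frame, hand_in gives the robot as it stands.
- The arm moves only by the tool drive_tool, never from a script. Its argument "rows" is a list of rows, each an object with "offset": the shift along the tool's x, y, z as a fraction of full scale, a list of three; "rotation": the turn, a rotation vector about the tool's x, y, z as a fraction of full scale, a list of three; "claw": the opening, from 0 (shut) to 1 (fully open). In form: [{"offset": [tx, ty, tz], "rotation": [wx, wy, wz], "claw": claw}, ...]. A call has 1 to 20 rows; each row is the pose to reach, as a shift and turn from the pose commanded when the call began, along the tool's axes at that moment; what a row does not reach only later rows make up. Full scale, the value 1, is 0.15 m for a shift and 2 rad for a turn. A row lasts 1/12 s, in which the tool goes at most 41.7 mm and 7.16 degrees, less where a joint would pass 70% of its speed; a pose out of reach is approached as far as the arm can. A call with a number of a shift or a turn outside -1 to 1 is refused whole. A call with a gripper value outside its range is refused whole. The fingers move at their own pace and stop on an object; "force" is the grip in N (left out, the last holds). Time passes only in rows, so rows that repeat a pose let the fingers close. It gives the time, the measured TCP pose, the force, the opening and the grip force at its end, in the units of the state.
- get_obs(): the state, without advancing time (a new reading comes with each control period).
- grab_frame(name): name is "scene" or "top"; returns a dict with "frame" (420x560x3 uint8, red, green, blue), "z_map" (420x560 float32, m along the optical axis (not along the pixel's ray), 0 where there is no reading), "vfov" (degrees; the focal length in pixels is half the picture's height over the tangent of half this angle, whatever the lens; pixels are square), "cx", "cy" (the principal point, pixels), "D" ([k1, k2, p1, p2, k3] as OpenCV has them; the pictures are not rectified), "R" (3x3) and "t" (3): a world point X has camera coordinates R X + t. Camera axes: x right, y down, z forward; pixel columns grow to the right and rows downward; lengths in m; the calibration is good to about 2 mm. A picture is of the moment at which its call begins.
- hand_in(): hands the job in; it is judged then, once.
The state is a dict: "clock": time; "joints": joint angles; "qvel": joint speeds; "tau": joint torques, N m; "tcp_pos": TCP position; "orientation": TCP orientation; "contact_force": force on the tool from outside, world axes, zero at the start; "moment": the same for the moment, N m; "grip_width": finger opening in m; "gripper_force": force on a finger pad.
Only numpy, scipy, OpenCV 4.12 (cv2) and the standard library are available. Lean on these libraries where they do the work, as an engineer would, in place of code of your own. Each camera call takes 0.05 s, during which the arm holds its last target. There are 200 camera calls.

TASK

On the gluing jig, slide the barrel bolt fully home through the staple so that the mosaic board is locked. Then lift each of the two look-alike wooden press weights in turn well clear of their tray (standing the first back in it before taking the other), judge by force which is the heavier, and leave the lighter one standing upright in the tray. Finish while still holding the heavier one steady and upright in the gripper, about 10 cm above the silver disc on the board and over its middle; keep both weights from tipping and leave the other things on the desk alone.

Things in the scene. Friction and masses are not known exactly. Their poses are not given: they have to be found in the camera images.
- jig: gluing jig fixed to the desk: plywood base 190 (x) x 270 (y) x 12 mm; origin: centre of the underside, z up. The bolt lies along the jig's y axis at x = 0 and slides to +y into the steel staple on the white board. Its rod (10 mm thick, axis 36 mm up) runs in two guide eyes 46 mm high, 22 mm wide, at y = -123 and -50 mm; staple at y = -27 mm, 26 mm wide, top 50 mm up. Board rim 20 mm high
- bolt_knob (a point): centre of the top of the bolt's upright steel knob, a round pin 12 mm across standing up from the rod, its top 80 mm above the desk, the upper 34 mm clear above the guide eyes; it moves with the bolt, at y = -105 mm (joint 0) to -70 mm (home) in the jig's frame, x = 0
- bolt (a joint): travel of the bolt in m: 0 fully drawn, 0.035 fully home (end stop, rod right through the staple); grows towards the jig's +y; starts between 0 and 0.012. Sliding friction about 1.5 N, no spring
- disc (a point): centre of the 120 mm silver disc on top of the white mosaic board, 24 mm above the desk. The board (140 x 158 x 12 mm, 0.35 kg) lies loose inside the jig's rim with a few mm of play; the disc's centre is nominally at x = 0, y = 55 mm in the jig's frame
- tray: shallow grey plastic tray fixed to the desk, 130 (x) x 230 (y) x 14 mm high, walls and floor 5 mm thick; origin: centre of the underside. The two weights stand in it, about 52 mm either side of its centre along its y axis
- weight_k: one of two look-alike turned wooden press weights: foot 56 mm across, 18 mm high; round stem 36 mm across, straight from 28 to 76 mm up; top at 85 mm. Origin: centre of the underside; z up when it stands. One of the pair has a metal core and weighs at least twice the other (both 0.1 to 0.55 kg); look and place do not tell which, only lifting does
- weight_m: one of two look-alike turned wooden press weights: foot 56 mm across, 18 mm high; round stem 36 mm across, straight from 28 to 76 mm up; top at 85 mm. Origin: centre of the underside; z up when it stands. One of the pair has a metal core and weighs at least twice the other (both 0.1 to 0.55 kg); look and place do not tell which, only lifting does
- tube: upright cardboard tube 46 mm across, 100 mm high; a bystander, not needed. Origin: centre of its underside
- glue_stick: upright white glue stick 31 mm across, 92 mm high; a bystander, not needed. Origin: centre of its underside
- disc_pot: low black round mini-disc box 84 mm across, 30 mm high; a bystander, not needed. Origin: centre of its underside
There are look-alikes about, which are no part of the job. What is shaped like the weight_k but turquoise is not meant.

How it is judged:
On the way, in this order (a step that is already met when the one before it is completed fails the run):
1. the bolt is slid fully home through the staple (value of joint bolt above 0.032 m), for 0.2 s.
2. after that, the lighter weight is lifted clear of the tray in the fingers while the heavier stands in the tray (((height (world z) of weight_m above 0.03 m and contact force between weight_m and the fingers above 1 N and contact force between weight_m and tray below 0.05 N and contact force between weight_k and tray above 2.4 N) or (height (world z) of weight_k above 0.03 m and contact force between weight_k and the fingers above 1 N and contact force between weight_k and tray below 0.05 N and contact force between weight_m and tray above 2.4 N))), for 0.2 s.
At the end, for the whole second after the job is handed in: Bolt within 3 mm of home, disc within 12 mm of its start; heavier weight in the fingers, still, upright within 0.2 rad, underside 50 to 160 mm above the disc, within 30 mm of its centre; lighter weight upright (0.1 rad), at rest on the tray floor, untouched (value of joint bolt above 0.032 m and distance of disc from where it was at the start of the episode below 0.012 m and ((contact force between weight_k and the fingers above 1 N and z of weight_k in the frame of disc between 0.05 and 0.16 m and horizontal distance between weight_k and disc below 0.03 m and angle between weight_k's own z axis and vertical below 0.2 rad and linear speed of weight_k below 0.03 m/s and x of weight_m in the frame of tray between -0.05 and 0.05 m and y of weight_m in the frame of tray between -0.1 and 0.1 m and height (world z) of weight_m below 0.01 m and angle between weight_m's own z axis and vertical below 0.1 rad and linear speed of weight_m below 0.02 m/s and contact force between weight_m and tray between 0.3 and 2.4 N and contact force between weight_m and the fingers below 0.05 N) or (contact force between weight_m and the fingers above 1 N and z of weight_m in the frame of disc between 0.05 and 0.16 m and horizontal distance between weight_m and disc below 0.03 m and angle between weight_m's own z axis and vertical below 0.2 rad and linear speed of weight_m below 0.03 m/s and x of weight_k in the frame of tray between -0.05 and 0.05 m and y of weight_k in the frame of tray between -0.1 and 0.1 m and height (world z) of weight_k below 0.01 m and angle between weight_k's own z axis and vertical below 0.1 rad and linear speed of weight_k below 0.02 m/s and contact force between weight_k and tray between 0.3 and 2.4 N and contact force between weight_k and the fingers below 0.05 N))); the arm keeps its last pose, push and grip.
It fails at once if a press weight tipped over (more than 0.6 rad) (angle between any of weight_k, weight_m's own z axis and vertical above 0.6 rad).
It fails at once if a bystander (tube, glue stick or disc box) moved by more than 25 mm (distance of any of tube, glue_stick, disc_pot from where it was at the start of the episode above 0.025 m).
It also fails if it takes over 72 s, if anything falls off the work surface, if the arm or the gripper's body presses on something with over 40 N, if the wrist force passes 120 N, or if a joint passes its speed limit or range.

## Working session

There is one attempt and no reset: what is moved stays moved. The work goes in short steps, Python scripts to look and compute and a tool call to move; the robot and the scene stay as the last step left them, time stands still between calls to the robot, and variables do not carry over. Pictures are saved under pics/ and viewed, at most 10 in all, crops included, and the job is handed in when it is done.

Besides the shell and the picture viewer there is one more tool, called after ">>>" as name([rows], argument=value, ...), one row to a line, values as JSON. drive_tool: Moves the arm, as the interface text tells. Its arguments: {"type":"object","properties":{"rows":{"type":"array","items":{"type":"object","properties":{"offset":{"type":"array","items":{"type":"number"}},"rotation":{"type":"array","items":{"type":"number"}},"claw":{"type":"number"}}}},"force":{"type":"number"}},"required":["rows"]}

```bash
mkdir -p pics; ls
cat > h.py <<'E'
import numpy as np, cv2
from bench import get_obs, grab_frame, hand_in
def K(f):
    F=f["frame"].shape[0]/2/np.tan(np.radians(f["vfov"])/2)
    return np.array([[F,0,f["cx"]],[0,F,f["cy"]],[0,0,1.]])
def world(f):
    "HxWx3 world points from depth"
    h,w=f["z_map"].shape
    u,v=np.meshgrid(np.arange(w),np.arange(h))
    n=cv2.undistortPoints(np.stack([u,v],-1).reshape(-1,1,2).astype(float),K(f),np.array(f["D"],float)).reshape(h,w,2)
    z=f["z_map"][...,None]
    c=np.concatenate([n*z,z],-1)
    return (c-np.array(f["t"]))@np.array(f["R"])
def save(f,name): cv2.imwrite("pics/"+name,f["frame"][...,::-1])
E
python3 - <<'E'
from h import *
o=get_obs()
for k,v in o.items(): print(k,np.round(v,3))
for n in("scene","top"):
    f=grab_frame(n); save(f,n+"1.png"); np.save(n+"1.npy",f,allow_pickle=True)
    print(n,np.round(f["R"],3).tolist(),np.round(f["t"],3), f["D"],f["vfov"], "cam",-np.array(f["R"]).T@f["t"])
E
```

```text
pics
clock 0.0
joints [-1.21   0.478  0.022  1.556 -0.012  1.109 -0.083]
qvel [ 0.    -0.001 -0.    -0.     0.001  0.001  0.   ]
tau [ 1.0000e-03 -5.9647e+01  1.6080e+00 -2.8119e+01  1.3000e-02  9.0000e-03
 -0.0000e+00]
tcp_pos [0.305 0.602 0.23 ]
orientation [-7.300e-01 -3.055e+00  3.000e-03]
contact_force [-0.182 -0.726 -1.056]
moment [ 0.019  0.009 -0.044]
gripper_force 0.0
grip_width 0.086
scene [[-0.541, 0.841, -0.002], [0.623, 0.399, -0.673], [-0.566, -0.365, -0.739]] [ 0.27  -0.336  1.41 ] [0.00508682 0.         0.         0.         0.        ] 57.89335613277934 cam [1.15288374 0.42256823 0.81669509]
top [[-0.01, -1.0, 0.012], [-0.997, 0.009, -0.074], [0.073, -0.013, -0.997]] [0.076 0.608 1.378] [-0.0990451  0.         0.         0.         0.       ] 49.102537926642086 cam [0.50563793 0.08806027 1.41783306]
```

View pics/top1.png

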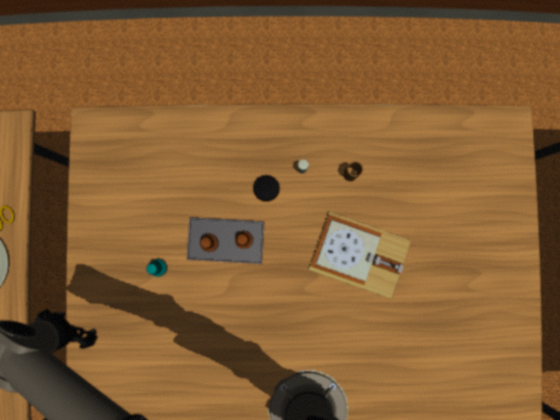

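View pics/scene1.png

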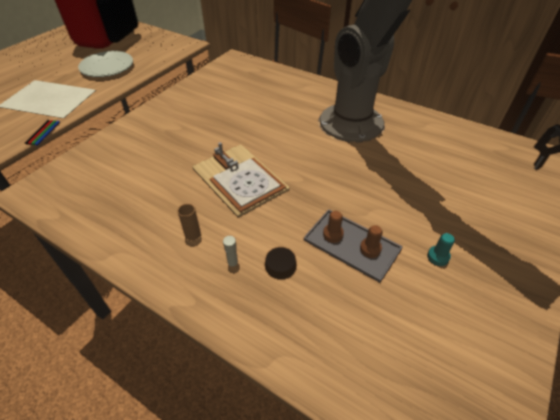

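The top view shows the tray at (226,240) with its weights at (208,242) and (243,240). The disc is at (345,248) and the bolt runs from (368,257) to (400,267). The turquoise look-alike is at (156,268), and the box, glue stick and tube are at (266,188), (303,165) and (350,171).

```bash
cat > m.py <<'E'
from h import *
F={n:np.load(n+"1.npy",allow_pickle=True).item() for n in("top","scene")}
W={n:world(F[n]) for n in F}
def reg(n,x0,x1,y0,y1,z0,z1):
    P=W[n]; m=(F[n]["z_map"]>0)&(P[...,0]>x0)&(P[...,0]<x1)&(P[...,1]>y0)&(P[...,1]<y1)&(P[...,2]>z0)&(P[...,2]<z1); return P[m],m
E
python3 - <<'E'
from m import *
P=W["top"]
for nm,(u,v) in dict(wA=(208,242),wB=(243,240),tray=(226,240),disc=(345,248),knob=(400,267),staple=(368,257),desk=(300,320),tube=(350,171)).items(): print(nm,np.round(P[v,u],3))
P=W["scene"]
for nm,(u,v) in dict(wB=(336,215),wA=(375,230),disc=(247,183),knob=(220,147),desk=(150,160)).items(): print(nm,np.round(P[v,u],3))
for n,c in (("top",(300,205,120,100)),("scene",(185,135,110,85))):
    x,y,w,h=c; im=F[n]["frame"][y:y+h,x:x+w,::-1]
    im=cv2.resize(im,None,fx=5,fy=5,interpolation=cv2.INTER_CUBIC); cv2.imwrite(f"pics/{n}c.png",im)
    # tall things
for n in F:
    p,m=reg(n,.35,.95,-.5,.5,.045,.2)
    k,l,s,c=cv2.connectedComponentsWithStats(m.astype(np.uint8))
    for i in range(1,k):
        if s[i,4]>3:
            q=W[n][l==i]; print(n,np.round(c[i]),s[i,4],"mean",np.round(q.mean(0),3),"zmax",q[:,2].max().round(3),"top",np.round(q[q[:,2]>q[:,2].max()-.012].mean(0),3))
E
```

```text
wA [0.514 0.289 0.089]
wB [0.519 0.188 0.092]
tray [0.52  0.246 0.006]
disc [ 0.492 -0.115  0.029]
knob [ 0.434 -0.278  0.046]
staple [ 0.464 -0.186  0.023]
desk [0.274 0.022 0.004]
tube [ 0.732 -0.14   0.   ]
wB [0.525 0.193 0.091]
wA [0.516 0.297 0.09 ]
disc [ 0.496 -0.114  0.026]
knob [ 0.442 -0.256  0.067]
desk [ 0.556 -0.474 -0.004]
top [303. 165.] 102 mean [0.736 0.012 0.088] zmax 0.097 top [0.738 0.012 0.092]
top [354. 170.] 156 mean [ 0.723 -0.138  0.08 ] zmax 0.107 top [ 0.724 -0.137  0.099]
top [242. 239.] 129 mean [0.521 0.19  0.086] zmax 0.097 top [0.521 0.191 0.09 ]
top [206. 243.] 142 mean [0.512 0.295 0.084] zmax 0.098 top [0.513 0.297 0.09 ]
top [370. 258.] 29 mean [ 0.463 -0.188  0.05 ] zmax 0.057 top [ 0.463 -0.188  0.05 ]
top [377. 261.] 20 mean [ 0.454 -0.209  0.048] zmax 0.051 top [ 0.454 -0.209  0.048]
top [153. 268.] 156 mean [0.44  0.452 0.078] zmax 0.091 top [0.44  0.455 0.085]
top [397. 266.] 34 mean [ 0.436 -0.266  0.06 ] zmax 0.082 top [ 0.438 -0.258  0.078]
scene [220. 147.] 49 mean [ 0.439 -0.261  0.062] zmax 0.082 top [ 0.439 -0.258  0.077]
scene [229. 159.] 16 mean [ 0.455 -0.211  0.046] zmax 0.048 top [ 0.455 -0.211  0.046]
scene [233. 163.] 29 mean [ 0.464 -0.189  0.049] zmax 0.052 top [ 0.464 -0.189  0.049]
scene [188. 216.] 427 mean [ 0.725 -0.135  0.078] zmax 0.103 top [ 0.724 -0.137  0.097]
scene [335. 220.] 247 mean [0.529 0.194 0.076] zmax 0.093 top [0.525 0.193 0.088]
scene [374. 235.] 267 mean [0.521 0.299 0.076] zmax 0.094 top [0.516 0.298 0.088]
scene [445. 243.] 274 mean [0.446 0.455 0.073] zmax 0.089 top [0.441 0.455 0.084]
scene [230. 245.] 227 mean [0.743 0.017 0.079] zmax 0.096 top [0.74  0.014 0.091]
```

Run:
```python
from m import *
for n in F:
    for nm,b in dict(jig=(.33,.62,-.34,.0,.008,.03),tray=(.4,.62,.1,.38,.008,.02)).items():
        p,m=reg(n,*b); 
        m=cv2.morphologyEx(m.astype(np.uint8),cv2.MORPH_OPEN,np.ones((3,3)));p=W[n][m>0]
        r=cv2.minAreaRect((p[:,:2]*1000).astype(np.float32)); print(n,nm,np.round(r[0]),np.round(r[1]),round(r[2],1))
    p,m=reg(n,.38,.60,-.21,-.02,.017,.032)
    hsv=cv2.cvtColor(F[n]["frame"],cv2.COLOR_RGB2HSV); mm=m&(hsv[...,1]<60)&(hsv[...,2]>110)
    p=W[n][mm]; r=cv2.minAreaRect((p[:,:2]*1000).astype(np.float32)); print(n,"board",np.round(r[0]),np.round(r[1]),round(r[2],1),p[:,2].mean().round(4))
```

```text
top jig [ 471. -163.] [270. 190.] 69.4
top tray [0. 0.] [0. 0.] 0.0
top board [ 486. -125.] [157. 140.] 70.4 0.0247
scene jig [ 472. -164.] [274. 191.] 69.9
scene tray [519. 249.] [227. 131.] 86.2
scene board [ 486. -130.] [167. 139.] 69.8 0.025
```

View pics/topc.png

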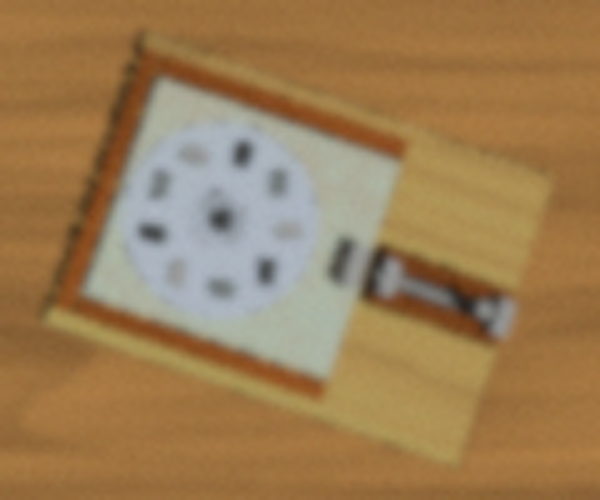

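The jig's fitted size is 270 × 190 mm, as given. Its yaw is 69.7°, its centre is (0.4715, -0.1635), the knob is about (0.437, -0.258) and the disc is at (0.491, -0.112). Next I'll work out the approach numbers.

```bash
cat > go.py <<'E'
import sys
from h import *
from scipy.spatial.transform import Rotation as Rn
def go(*ws):
    "fractions for chained calls through world waypoints, keeping orientation"
    o=get_obs(); R=Rn.from_rotvec(o["orientation"]).as_matrix(); p=np.array(o["tcp_pos"])
    print("p",np.round(p,4),"yaw of tool y",np.degrees(np.arctan2(R[1,1],R[0,1])).round(1),"tilt",np.round(R[:2,2],3),"F",np.round(o["contact_force"],2),"t",o["clock"])
    for w in ws:
        d=R.T@(np.array(w)-p)/.15; print(w,"->",np.round(d,3)); p=np.array(w)
if __name__=="__main__": go(*[eval(a) for a in sys.argv[1:]])
E
python3 go.py .41,.47,.23 .48,.33,.23 .52,.18,.23 .51,.03,.22 .48,-.11,.2 .437,-.257,.18
```

```text
p [0.3047 0.6017 0.2304] yaw of tool y 63.1 tilt [-0.001 -0.002] F [ 1.33 -0.66 -0.38] t 0.1
(0.41, 0.47, 0.23) -> [-1.023 -0.466  0.004]
(0.48, 0.33, 0.23) -> [-0.838 -0.622  0.001]
(0.52, 0.18, 0.23) -> [-0.69  -0.772  0.001]
(0.51, 0.03, 0.22) -> [-0.392 -0.922  0.068]
(0.48, -0.11, 0.2) -> [-0.243 -0.923  0.135]
(0.437, -0.257, 0.18) -> [-0.187 -1.004  0.135]
```

>>> drive_tool([
  {"offset":[-0.25,-0.11,0],"rotation":[0,0,0],"claw":1},
  {"offset":[-0.5,-0.23,0],"rotation":[0,0,0],"claw":1},
  {"offset":[-0.75,-0.35,0],"rotation":[0,0,0],"claw":1},
  {"offset":[-1,-0.466,0],"rotation":[0,0,0],"claw":1},
  {"offset":[-1,-0.466,0],"rotation":[0,0,0],"claw":1},
])

```text
clock: 0.52
tcp_pos: [0.415, 0.4627, 0.2311]
orientation: [0.748, 3.046, -0.007]
contact_force: [1.2, -1.5, 0.7]
grip_width: 0.0855
gripper_force: 0.0
```

>>> drive_tool([
  {"offset":[-0.21,-0.155,0],"rotation":[0,0,0],"claw":1},
  {"offset":[-0.42,-0.31,0],"rotation":[0,0,0],"claw":1},
  {"offset":[-0.63,-0.47,0],"rotation":[0,0,0],"claw":1},
  {"offset":[-0.84,-0.622,0],"rotation":[0,0,0],"claw":1},
  {"offset":[-0.84,-0.622,0],"rotation":[0,0,0],"claw":1},
])

```text
clock: 0.93
tcp_pos: [0.4821, 0.3225, 0.2312]
orientation: [0.747, 3.048, -0.007]
contact_force: [0.1, -1.4, -0.8]
grip_width: 0.0856
gripper_force: 0.0
```

>>> drive_tool([
  {"offset":[-0.17,-0.19,0],"rotation":[0,0,0],"claw":1},
  {"offset":[-0.35,-0.39,0],"rotation":[0,0,0],"claw":1},
  {"offset":[-0.52,-0.58,0],"rotation":[0,0,0],"claw":1},
  {"offset":[-0.69,-0.772,0],"rotation":[0,0,0],"claw":1},
  {"offset":[-0.69,-0.772,0],"rotation":[0,0,0],"claw":1},
])

```text
clock: 1.35
tcp_pos: [0.5195, 0.1726, 0.2313]
orientation: [0.747, 3.05, -0.006]
contact_force: [0.8, -1.0, -0.6]
grip_width: 0.0859
gripper_force: 0.0
```

>>> drive_tool([
  {"offset":[-0.1,-0.23,0],"rotation":[0,0,0],"claw":1},
  {"offset":[-0.2,-0.46,0],"rotation":[0,0,0],"claw":1},
  {"offset":[-0.3,-0.69,0],"rotation":[0,0,0],"claw":1},
  {"offset":[-0.39,-0.92,0.05],"rotation":[0,0,0],"claw":1},
  {"offset":[-0.39,-0.92,0.07],"rotation":[0,0,0],"claw":1},
])

```text
clock: 1.77
tcp_pos: [0.506, 0.0243, 0.2203]
orientation: [-0.745, -3.051, 0.005]
contact_force: [-0.6, -0.2, -0.5]
grip_width: 0.0853
gripper_force: 0.0
```

>>> drive_tool([
  {"offset":[-0.06,-0.23,0.03],"rotation":[0,0,0],"claw":1},
  {"offset":[-0.12,-0.46,0.06],"rotation":[0,0,0],"claw":1},
  {"offset":[-0.18,-0.69,0.1],"rotation":[0,0,0],"claw":1},
  {"offset":[-0.24,-0.92,0.13],"rotation":[0,0,0],"claw":1},
  {"offset":[-0.24,-0.92,0.13],"rotation":[0,0,0],"claw":1},
])

```text
clock: 2.18
tcp_pos: [0.4744, -0.1137, 0.2005]
orientation: [-0.744, -3.05, 0.005]
contact_force: [0.0, 0.1, 0.1]
grip_width: 0.0851
gripper_force: 0.0
```

>>> drive_tool([
  {"offset":[-0.05,-0.25,0.03],"rotation":[0,0,0],"claw":1},
  {"offset":[-0.1,-0.5,0.06],"rotation":[0,0,-0.03],"claw":1},
  {"offset":[-0.14,-0.75,0.1],"rotation":[0,0,-0.06],"claw":1},
  {"offset":[-0.19,-1,0.13],"rotation":[0,0,-0.06],"claw":1},
  {"offset":[-0.19,-1,0.13],"rotation":[0,0,-0.06],"claw":1},
  {"offset":[-0.19,-1,0.13],"rotation":[0,0,-0.06],"claw":1},
])

```text
clock: 2.68
tcp_pos: [0.4338, -0.2554, 0.1814]
orientation: [-0.553, -3.091, 0.001]
contact_force: [0.3, 0.7, 0.1]
grip_width: 0.0856
gripper_force: 0.0
```

```bash
python3 go.py .4365,-.258,.11 .4365,-.258,.055; python3 -c "
from h import *;print(np.round(get_obs()['joints'],2))"
```

```text
p [ 0.4338 -0.2554  0.1814] yaw of tool y 69.7 tilt [-0.001 -0.   ] F [0.32 0.73 0.13] t 2.6833
(0.4365, -0.258, 0.11) -> [-0.023 -0.01   0.476]
(0.4365, -0.258, 0.055) -> [-0.     0.     0.367]
[ 0.07  0.26  0.4   2.03 -0.13  0.87  1.76]
```

>>> drive_tool([
  {"offset":[-0.023,-0.01,0.2],"rotation":[0,0,0],"claw":1},
  {"offset":[-0.023,-0.01,0.4],"rotation":[0,0,0],"claw":1},
  {"offset":[-0.023,-0.01,0.55],"rotation":[0,0,0],"claw":1},
  {"offset":[-0.023,-0.01,0.7],"rotation":[0,0,0],"claw":1},
  {"offset":[-0.023,-0.01,0.8],"rotation":[0,0,0],"claw":1},
  {"offset":[-0.023,-0.01,0.84],"rotation":[0,0,0],"claw":1},
  {"offset":[-0.023,-0.01,0.84],"rotation":[0,0,0],"claw":1},
], force=30)

```text
clock: 3.27
tcp_pos: [0.4374, -0.2544, 0.0545]
orientation: [-0.542, -3.092, -0.002]
contact_force: [0.4, 0.1, 0.7]
grip_width: 0.0854
gripper_force: 0.0
```

>>> drive_tool([
  {"offset":[0,0,0],"rotation":[0,0,0],"claw":0},
  {"offset":[0,0,0],"rotation":[0,0,0],"claw":0},
  {"offset":[0,0,0],"rotation":[0,0,0],"claw":0},
  {"offset":[0,0,0],"rotation":[0,0,0],"claw":0},
  {"offset":[0,0,0],"rotation":[0,0,0],"claw":0},
  {"offset":[0,0,0],"rotation":[0,0,0],"claw":0},
  {"offset":[0,0,0],"rotation":[0,0,0],"claw":0},
  {"offset":[0,0,0],"rotation":[0,0,0],"claw":0},
  {"offset":[0,0,0],"rotation":[0,0,0],"claw":0},
  {"offset":[0,0,0],"rotation":[0,0,0],"claw":0},
])

```text
clock: 4.1
tcp_pos: [0.4377, -0.2567, 0.0562]
orientation: [0.545, 3.093, -0.0]
contact_force: [-1.1, -0.1, 5.6]
grip_width: 0.0109
gripper_force: 29.3
```

>>> drive_tool([
  {"offset":[0,0.04,0],"rotation":[0,0,0],"claw":0},
  {"offset":[0,0.08,0],"rotation":[0,0,0],"claw":0},
  {"offset":[0,0.12,0],"rotation":[0,0,0],"claw":0},
  {"offset":[0,0.15,0],"rotation":[0,0,0],"claw":0},
  {"offset":[0,0.17,0],"rotation":[0,0,0],"claw":0},
  {"offset":[0,0.17,0],"rotation":[0,0,0],"claw":0},
])

```text
clock: 4.6
tcp_pos: [0.4468, -0.2315, 0.0562]
orientation: [0.544, 3.094, 0.001]
contact_force: [-1.4, 1.5, 7.1]
grip_width: 0.0112
gripper_force: 29.6
```

>>> drive_tool([
  {"offset":[0,0.01,0],"rotation":[0,0,0],"claw":0},
  {"offset":[0,0.02,0],"rotation":[0,0,0],"claw":0},
  {"offset":[0,0.03,0],"rotation":[0,0,0],"claw":0},
  {"offset":[0,0.03,0],"rotation":[0,0,0],"claw":0},
  {"offset":[0,0.03,0],"rotation":[0,0,0],"claw":0},
])

```text
clock: 5.02
tcp_pos: [0.4474, -0.2299, 0.0563]
orientation: [0.547, 3.093, -0.003]
contact_force: [-3.2, -4.7, 6.3]
grip_width: 0.0107
gripper_force: 29.6
```

>>> drive_tool([
  {"offset":[0,0.02,0],"rotation":[0,0,0],"claw":0},
  {"offset":[0,0.03,0],"rotation":[0,0,0],"claw":0},
  {"offset":[0,0.03,0],"rotation":[0,0,0],"claw":0},
  {"offset":[0,0.03,0],"rotation":[0,0,0],"claw":0},
  {"offset":[0,0.03,0],"rotation":[0,0,0],"claw":0},
])

```text
clock: 5.43
tcp_pos: [0.4475, -0.2297, 0.0564]
orientation: [0.553, 3.091, -0.01]
contact_force: [-6.4, -15.5, 3.9]
grip_width: 0.0105
gripper_force: 29.8
```

Run:
```python
from h import *
f=grab_frame("scene"); save(f,"s2.png"); im=f["frame"][120:220,180:300,::-1]
cv2.imwrite("pics/s2c.png",cv2.resize(im,None,fx=5,fy=5,interpolation=cv2.INTER_CUBIC))
p=np.array(get_obs()["tcp_pos"])[:2]-[.4715,-.1635]; print(p@[.347,.938])
```

```text
-0.07048142848893811
```

The bolt has stopped against its end: the knob is at jig y = -70.5 mm with 17 N of push, so it is home. I'll release it and go to the nearer weight.

>>> drive_tool([
  {"offset":[0,-0.01,0],"rotation":[0,0,0],"claw":1},
  {"offset":[0,-0.02,0],"rotation":[0,0,0],"claw":1},
  {"offset":[0,-0.02,0],"rotation":[0,0,0],"claw":1},
  {"offset":[0,-0.02,0],"rotation":[0,0,0],"claw":1},
  {"offset":[0,-0.02,0],"rotation":[0,0,0],"claw":1},
  {"offset":[0,-0.02,0],"rotation":[0,0,0],"claw":1},
  {"offset":[0,-0.02,-0.2],"rotation":[0,0,0],"claw":1},
  {"offset":[0,-0.02,-0.4],"rotation":[0,0,0],"claw":1},
  {"offset":[0,-0.02,-0.7],"rotation":[0,0,0],"claw":1},
  {"offset":[0,-0.02,-0.95],"rotation":[0,0,0],"claw":1},
  {"offset":[0,-0.02,-0.95],"rotation":[0,0,0],"claw":1},
])

```text
clock: 6.4
tcp_pos: [0.4522, -0.2286, 0.2054]
orientation: [0.543, 3.082, -0.001]
contact_force: [0.7, -0.9, 0.7]
grip_width: 0.0852
gripper_force: 0.0
```

```bash
python3 - <<'E'
from h import *
f=grab_frame("scene");P=world(f);m=(P[...,2]>.066)&(P[...,2]<.085)&(abs(P[...,0]-.445)<.04)&(abs(P[...,1]+.24)<.05)
q=P[m]; print(m.sum(), q.mean(0).round(3), (q.mean(0)[:2]-[.4715,-.1635])@[.347,.938])
E
python3 go.py .48,-.10,.2 .51,.05,.2 .522,.19,.18 .522,.192,.11 .522,.192,.042
```

```text
22 [ 0.45  -0.227  0.075] -0.06707939879205364
p [ 0.451  -0.2276  0.2024] yaw of tool y 70.0 tilt [ 0.009 -0.002] F [ 0.29  0.4  -1.8 ] t 6.45
(0.48, -0.1, 0.2) -> [0.109 0.865 0.016]
(0.51, 0.05, 0.2) -> [ 0.153  1.008 -0.   ]
(0.522, 0.19, 0.18) -> [0.245 0.904 0.132]
(0.522, 0.192, 0.11) -> [0.009 0.012 0.467]
(0.522, 0.192, 0.042) -> [ 0.004 -0.001  0.453]
```

>>> drive_tool([
  {"offset":[0.03,0.2,0],"rotation":[0,0,0],"claw":1},
  {"offset":[0.055,0.43,0],"rotation":[0,0,0],"claw":1},
  {"offset":[0.08,0.65,0],"rotation":[0,0,0],"claw":1},
  {"offset":[0.11,0.865,0],"rotation":[0,0,0],"claw":1},
])

```text
clock: 6.78
tcp_pos: [0.4766, -0.0973, 0.1975]
orientation: [-0.545, -3.093, -0.0]
contact_force: [0.8, -0.5, -0.1]
grip_width: 0.0851
gripper_force: 0.0
```

>>> drive_tool([
  {"offset":[0.04,0.25,0],"rotation":[0,0,0],"claw":1},
  {"offset":[0.08,0.5,0],"rotation":[0,0,0],"claw":1},
  {"offset":[0.12,0.75,0],"rotation":[0,0,0],"claw":1},
  {"offset":[0.15,1,0],"rotation":[0,0,0],"claw":1},
])

```text
clock: 7.12
tcp_pos: [0.5062, 0.0516, 0.1973]
orientation: [-0.544, -3.092, 0.001]
contact_force: [0.4, -0.4, -0.3]
grip_width: 0.0855
gripper_force: 0.0
```

>>> drive_tool([
  {"offset":[0.06,0.23,0.02],"rotation":[0,0,0],"claw":1},
  {"offset":[0.12,0.46,0.05],"rotation":[0,0,0],"claw":1},
  {"offset":[0.18,0.7,0.08],"rotation":[0,0,0],"claw":1},
  {"offset":[0.245,0.9,0.13],"rotation":[0,0,0],"claw":1},
  {"offset":[0.245,0.9,0.13],"rotation":[0,0,0],"claw":1},
  {"offset":[0.245,0.9,0.13],"rotation":[0,0,0],"claw":1},
])

```text
clock: 7.62
tcp_pos: [0.5173, 0.1911, 0.1771]
orientation: [-0.537, -3.093, 0.002]
contact_force: [0.2, -0.5, 0.3]
grip_width: 0.0855
gripper_force: 0.0
```

```bash
python3 go.py  .522,.192,.11 .522,.192,.042
```

```text
p [0.5173 0.1911 0.1771] yaw of tool y 70.3 tilt [-0.003 -0.001] F [ 0.19 -0.5   0.34] t 7.6167
(0.522, 0.192, 0.11) -> [-0.029  0.017  0.447]
(0.522, 0.192, 0.042) -> [-0.001  0.001  0.453]
```

>>> drive_tool([
  {"offset":[-0.029,0.017,0.15],"rotation":[0,0,0],"claw":1},
  {"offset":[-0.029,0.017,0.3],"rotation":[0,0,0],"claw":1},
  {"offset":[-0.029,0.017,0.45],"rotation":[0,0,0],"claw":1},
  {"offset":[-0.029,0.017,0.6],"rotation":[0,0,0],"claw":1},
  {"offset":[-0.029,0.017,0.75],"rotation":[0,0,0],"claw":1},
  {"offset":[-0.029,0.017,0.85],"rotation":[0,0,0],"claw":1},
  {"offset":[-0.029,0.017,0.9],"rotation":[0,0,0],"claw":1},
  {"offset":[-0.029,0.017,0.9],"rotation":[0,0,0],"claw":1},
], force=30)

```text
clock: 8.28
tcp_pos: [0.5225, 0.1878, 0.0421]
orientation: [-0.547, -3.091, 0.004]
contact_force: [-0.2, 0.3, -0.4]
grip_width: 0.0856
gripper_force: 0.0
```

>>> drive_tool([
  {"offset":[0,0,0],"rotation":[0,0,0],"claw":0.3},
  {"offset":[0,0,0],"rotation":[0,0,0],"claw":0.3},
  {"offset":[0,0,0],"rotation":[0,0,0],"claw":0.3},
  {"offset":[0,0,0],"rotation":[0,0,0],"claw":0.3},
  {"offset":[0,0,0],"rotation":[0,0,0],"claw":0.2},
  {"offset":[0,0,0],"rotation":[0,0,0],"claw":0},
  {"offset":[0,0,0],"rotation":[0,0,0],"claw":0},
  {"offset":[0,0,0],"rotation":[0,0,0],"claw":0},
])

```text
clock: 8.95
tcp_pos: [0.5245, 0.1901, 0.0449]
orientation: [0.545, 3.093, 0.002]
contact_force: [-1.6, -0.6, 7.2]
grip_width: 0.0351
gripper_force: 30.9
```

```bash
python3 go.py .522,.192,.11
```

```text
p [0.5245 0.1901 0.0449] yaw of tool y 70.0 tilt [0.002 0.001] F [-1.59 -0.64  7.22] t 8.95
(0.522, 0.192, 0.11) -> [ 0.019  0.007 -0.434]
```

>>> drive_tool([
  {"offset":[0,0,-0.05],"rotation":[0,0,0],"claw":0},
  {"offset":[0,0,-0.12],"rotation":[0,0,0],"claw":0},
  {"offset":[0,0,-0.2],"rotation":[0,0,0],"claw":0},
  {"offset":[0,0,-0.3],"rotation":[0,0,0],"claw":0},
  {"offset":[0,0,-0.4],"rotation":[0,0,0],"claw":0},
  {"offset":[0,0,-0.46],"rotation":[0,0,0],"claw":0},
  {"offset":[0,0,-0.5],"rotation":[0,0,0],"claw":0},
  {"offset":[0,0,-0.5],"rotation":[0,0,0],"claw":0},
  {"offset":[0,0,-0.5],"rotation":[0,0,0],"claw":0},
  {"offset":[0,0,-0.5],"rotation":[0,0,0],"claw":0},
  {"offset":[0,0,-0.5],"rotation":[0,0,0],"claw":0},
  {"offset":[0,0,-0.5],"rotation":[0,0,0],"claw":0},
])

```text
clock: 9.95
tcp_pos: [0.5233, 0.1896, 0.1181]
orientation: [-0.545, -3.093, 0.001]
contact_force: [-0.5, -1.0, -1.9]
grip_width: 0.0352
gripper_force: 30.4
```

```bash
python3 - <<'E'
from h import *
z=[]
for i in range(6):
    f=grab_frame("scene"); z.append(get_obs()["contact_force"])
print(np.round(z,2).tolist(),np.mean(z,0)); save(f,"s3.png")
P=world(f); m=(abs(P[...,0]-.522)<.06)&(abs(P[...,1]-.19)<.045)&(P[...,2]>.02)&(P[...,2]<.12)
hsv=cv2.cvtColor(f["frame"],cv2.COLOR_RGB2HSV); m&=(hsv[...,1]>90); q=P[m]; print(q.min(0),q.max(0))
E
python3 go.py
```

```text
[[0.9, -0.29, -1.58], [1.18, 0.18, -1.64], [-0.3, -0.33, -1.8], [-0.24, -0.69, -1.21], [0.2, 0.84, -1.05], [-0.24, 0.07, -1.03]] [ 0.25126967 -0.03786841 -1.38391412]
[0.50591752 0.16476728 0.08053604] [0.5493921  0.21898    0.11942152]
p [0.5237 0.1897 0.1187] yaw of tool y 70.0 tilt [-0. -0.] F [-0.24  0.07 -1.03] t 10.25
```

View pics/s3.png

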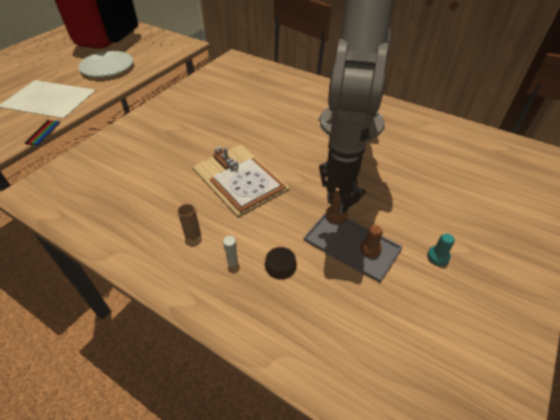

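The weight hangs clear, gripped upright at about (340,210), and the force is about 1.4 N, so it is probably the lighter one. I'll set it back and check the other.

>>> drive_tool([
  {"offset":[0,0,0.1],"rotation":[0,0,0],"claw":0},
  {"offset":[0,0,0.2],"rotation":[0,0,0],"claw":0},
  {"offset":[0,0,0.3],"rotation":[0,0,0],"claw":0},
  {"offset":[0,0,0.38],"rotation":[0,0,0],"claw":0},
  {"offset":[0,0,0.43],"rotation":[0,0,0],"claw":0},
  {"offset":[0,0,0.46],"rotation":[0,0,0],"claw":0},
  {"offset":[0,0,0.48],"rotation":[0,0,0],"claw":0},
  {"offset":[0,0,0.48],"rotation":[0,0,0],"claw":0},
  {"offset":[0,0,0.48],"rotation":[0,0,0],"claw":0},
])

```text
clock: 11.0
tcp_pos: [0.5241, 0.1899, 0.0472]
orientation: [0.545, 3.093, 0.001]
contact_force: [0.4, -0.2, -1.9]
grip_width: 0.0353
gripper_force: 30.4
```

>>> drive_tool([
  {"offset":[0,0,0],"rotation":[0,0,0],"claw":0.5},
  {"offset":[0,0,0],"rotation":[0,0,0],"claw":0.6},
  {"offset":[0,0,0],"rotation":[0,0,0],"claw":0.8},
  {"offset":[0,0,0],"rotation":[0,0,0],"claw":1},
  {"offset":[0,0,0],"rotation":[0,0,0],"claw":1},
  {"offset":[0,0,0],"rotation":[0,0,0],"claw":1},
  {"offset":[0,0,0],"rotation":[0,0,0],"claw":1},
  {"offset":[0,0,-0.15],"rotation":[0,0,0],"claw":1},
  {"offset":[0,0,-0.4],"rotation":[0,0,0],"claw":1},
  {"offset":[0,0,-0.65],"rotation":[0,0,0],"claw":1},
  {"offset":[0,0,-0.8],"rotation":[0,0,0],"claw":1},
  {"offset":[0,0,-0.8],"rotation":[0,0,0],"claw":1},
])

```text
clock: 12.0
tcp_pos: [0.5269, 0.191, 0.1722]
orientation: [0.545, 3.086, 0.009]
contact_force: [0.5, 0.6, -0.8]
grip_width: 0.0853
gripper_force: 0.0
```

```bash
python3 - <<'E'
from h import *
z=[]
for i in range(4):
    f=grab_frame("scene"); z.append(get_obs()["contact_force"])
print(np.mean(z,0).round(2))
P=world(f)
for y in(.195,.297):
    m=(abs(P[...,0]-.522)<.05)&(abs(P[...,1]-y)<.045)&(P[...,2]>.078)&(P[...,2]<.105)&(f["z_map"]>0); q=P[m]; print(m.sum(),q.mean(0).round(3),q[:,2].max())
E
python3 go.py .515,.297,.16 .515,.297,.042
```

```text
[ 0.09  0.18 -0.35]
133 [0.526 0.194 0.088] 0.09281601595922814
149 [0.517 0.298 0.088] 0.09513288595950171
p [0.5229 0.1895 0.1657] yaw of tool y 70.0 tilt [-0.002 -0.001] F [-0.13  0.53 -1.  ] t 12.2
(0.515, 0.297, 0.16) -> [0.294 0.655 0.038]
(0.515, 0.297, 0.042) -> [-0.001  0.001  0.787]
```

>>> drive_tool([
  {"offset":[0.1,0.22,0],"rotation":[0,0,0],"claw":1},
  {"offset":[0.2,0.44,0],"rotation":[0,0,0],"claw":1},
  {"offset":[0.29,0.65,0.03],"rotation":[0,0,0],"claw":1},
  {"offset":[0.29,0.65,0.03],"rotation":[0,0,0],"claw":1},
  {"offset":[0.29,0.65,0.03],"rotation":[0,0,0],"claw":1},
])

```text
clock: 12.62
tcp_pos: [0.5142, 0.2984, 0.16]
orientation: [-0.537, -3.092, 0.003]
contact_force: [-0.3, -0.3, 0.6]
grip_width: 0.0853
gripper_force: 0.0
```

```bash
python3 go.py .515,.297,.042
```

```text
p [0.5142 0.2984 0.16  ] yaw of tool y 70.3 tilt [-0.003 -0.002] F [-0.3  -0.27  0.61] t 12.6167
(0.515, 0.297, 0.042) -> [-0.01  -0.005  0.787]
```

>>> drive_tool([
  {"offset":[-0.005,0,0.15],"rotation":[0,0,0],"claw":1},
  {"offset":[-0.005,0,0.3],"rotation":[0,0,0],"claw":1},
  {"offset":[-0.005,0,0.45],"rotation":[0,0,0],"claw":1},
  {"offset":[-0.005,0,0.6],"rotation":[0,0,0],"claw":1},
  {"offset":[-0.005,0,0.7],"rotation":[0,0,0],"claw":1},
  {"offset":[-0.005,0,0.78],"rotation":[0,0,0],"claw":1},
  {"offset":[-0.005,0,0.78],"rotation":[0,0,0],"claw":1},
  {"offset":[-0.005,0,0.78],"rotation":[0,0,0],"claw":0.3},
  {"offset":[-0.005,0,0.78],"rotation":[0,0,0],"claw":0.3},
  {"offset":[-0.005,0,0.78],"rotation":[0,0,0],"claw":0.3},
  {"offset":[-0.005,0,0.78],"rotation":[0,0,0],"claw":0.3},
  {"offset":[-0.005,0,0.78],"rotation":[0,0,0],"claw":0.2},
  {"offset":[-0.005,0,0.78],"rotation":[0,0,0],"claw":0},
  {"offset":[-0.005,0,0.78],"rotation":[0,0,0],"claw":0},
  {"offset":[-0.005,0,0.78],"rotation":[0,0,0],"claw":0},
], force=45)

```text
clock: 13.87
tcp_pos: [0.5175, 0.2962, 0.0464]
orientation: [0.545, 3.093, 0.002]
contact_force: [-1.3, -1.7, 6.3]
grip_width: 0.035
gripper_force: 46.3
```

>>> drive_tool([
  {"offset":[0,0,-0.05],"rotation":[0,0,0],"claw":0},
  {"offset":[0,0,-0.12],"rotation":[0,0,0],"claw":0},
  {"offset":[0,0,-0.2],"rotation":[0,0,0],"claw":0},
  {"offset":[0,0,-0.3],"rotation":[0,0,0],"claw":0},
  {"offset":[0,0,-0.4],"rotation":[0,0,0],"claw":0},
  {"offset":[0,0,-0.5],"rotation":[0,0,0],"claw":0},
  {"offset":[0,0,-0.55],"rotation":[0,0,0],"claw":0},
  {"offset":[0,0,-0.55],"rotation":[0,0,0],"claw":0},
  {"offset":[0,0,-0.55],"rotation":[0,0,0],"claw":0},
  {"offset":[0,0,-0.55],"rotation":[0,0,0],"claw":0},
  {"offset":[0,0,-0.55],"rotation":[0,0,0],"claw":0},
  {"offset":[0,0,-0.55],"rotation":[0,0,0],"claw":0},
])

```text
clock: 14.87
tcp_pos: [0.5163, 0.2957, 0.1269]
orientation: [-0.545, -3.093, 0.002]
contact_force: [-0.3, 0.2, -4.5]
grip_width: 0.0349
gripper_force: 45.8
```

```bash
python3 - <<'E'
from h import *
z=[]
for i in range(6):
    f=grab_frame("scene"); z.append(get_obs()["contact_force"])
print(np.mean(z,0).round(2)); save(f,"s4.png")
P=world(f); m=(abs(P[...,0]-.522)<.05)&(abs(P[...,1]-.195)<.045)&(P[...,2]>.078)&(P[...,2]<.105)&(f["z_map"]>0); q=P[m]; print(m.sum(),q.mean(0).round(3),q[:,2].max())
E
python3 go.py .515,.297,.19 .50,.15,.2 .49,.02,.19 .491,-.112,.165
```

```text
[-0.42  0.08 -4.87]
129 [0.526 0.193 0.088] 0.09291948382257836
p [0.5168 0.296  0.1276] yaw of tool y 70.0 tilt [-0. -0.] F [ 0.84 -0.05 -4.35] t 15.1667
(0.515, 0.297, 0.19) -> [ 0.014  0.002 -0.416]
(0.5, 0.15, 0.2) -> [-0.241 -0.955 -0.066]
(0.49, 0.02, 0.19) -> [-0.234 -0.837  0.067]
(0.491, -0.112, 0.165) -> [-0.307 -0.825  0.167]
```

View pics/s4.png

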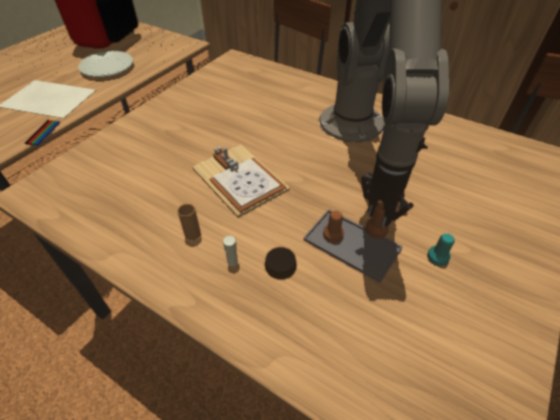

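The second weight reads 4.9 N against 1.4 N, so it is the heavier. The lighter stands upright in the tray at (335,225). I'll carry the heavier to the disc.

>>> drive_tool([
  {"offset":[0,0,-0.1],"rotation":[0,0,0],"claw":0},
  {"offset":[0,0,-0.25],"rotation":[0,0,0],"claw":0},
  {"offset":[0,0,-0.4],"rotation":[0,0,0],"claw":0},
  {"offset":[0,0,-0.5],"rotation":[0,0,0],"claw":0},
  {"offset":[0,0,-0.5],"rotation":[0,0,0],"claw":0},
])

```text
clock: 15.58
tcp_pos: [0.5189, 0.2972, 0.2064]
orientation: [0.545, 3.089, 0.008]
contact_force: [-0.0, 0.8, -3.4]
grip_width: 0.0351
gripper_force: 46.2
```

>>> drive_tool([
  {"offset":[-0.02,-0.08,0],"rotation":[0,0,0],"claw":0},
  {"offset":[-0.05,-0.21,0],"rotation":[0,0,0],"claw":0},
  {"offset":[-0.09,-0.36,0],"rotation":[0,0,0],"claw":0},
  {"offset":[-0.13,-0.51,0],"rotation":[0,0,0],"claw":0},
  {"offset":[-0.17,-0.66,0],"rotation":[0,0,0],"claw":0},
  {"offset":[-0.21,-0.82,0],"rotation":[0,0,0],"claw":0},
  {"offset":[-0.24,-0.95,0],"rotation":[0,0,0],"claw":0},
])

```text
clock: 16.17
tcp_pos: [0.5005, 0.1465, 0.201]
orientation: [-0.547, -3.091, 0.004]
contact_force: [0.4, 0.6, -3.7]
grip_width: 0.0348
gripper_force: 46.1
```

>>> drive_tool([
  {"offset":[-0.04,-0.15,0],"rotation":[0,0,0],"claw":0},
  {"offset":[-0.08,-0.3,0],"rotation":[0,0,0],"claw":0},
  {"offset":[-0.12,-0.45,0],"rotation":[0,0,0],"claw":0},
  {"offset":[-0.17,-0.6,0],"rotation":[0,0,0],"claw":0},
  {"offset":[-0.21,-0.74,0],"rotation":[0,0,0],"claw":0},
  {"offset":[-0.234,-0.84,0],"rotation":[0,0,0],"claw":0},
])

```text
clock: 16.67
tcp_pos: [0.4901, 0.0161, 0.2013]
orientation: [-0.549, -3.091, 0.003]
contact_force: [0.2, -0.6, -4.0]
grip_width: 0.035
gripper_force: 46.1
```

```bash
python3 go.py .491,-.112,.165
```

```text
p [0.4901 0.0161 0.2013] yaw of tool y 69.9 tilt [-0.003 -0.001] F [ 0.24 -0.61 -3.96] t 16.6667
(0.491, -0.112, 0.165) -> [-0.3   -0.799  0.243]
```

>>> drive_tool([
  {"offset":[-0.05,-0.14,0],"rotation":[0,0,0],"claw":0},
  {"offset":[-0.11,-0.3,0],"rotation":[0,0,0],"claw":0},
  {"offset":[-0.17,-0.46,0.04],"rotation":[0,0,0],"claw":0},
  {"offset":[-0.23,-0.62,0.1],"rotation":[0,0,0],"claw":0},
  {"offset":[-0.28,-0.74,0.18],"rotation":[0,0,0],"claw":0},
  {"offset":[-0.3,-0.8,0.23],"rotation":[0,0,0],"claw":0},
  {"offset":[-0.3,-0.8,0.25],"rotation":[0,0,0],"claw":0},
  {"offset":[-0.3,-0.8,0.25],"rotation":[0,0,0],"claw":0},
  {"offset":[-0.3,-0.8,0.25],"rotation":[0,0,0],"claw":0},
  {"offset":[-0.3,-0.8,0.25],"rotation":[0,0,0],"claw":0},
  {"offset":[-0.3,-0.8,0.25],"rotation":[0,0,0],"claw":0},
  {"offset":[-0.3,-0.8,0.25],"rotation":[0,0,0],"claw":0},
])

```text
clock: 17.67
tcp_pos: [0.4935, -0.108, 0.1657]
orientation: [0.543, 3.094, 0.001]
contact_force: [-0.2, -1.2, -4.2]
grip_width: 0.0348
gripper_force: 46.2
```

```bash
python3 go.py .491,-.112,.165
python3 - <<'E'
from h import *
f=grab_frame("scene"); save(f,"s5.png"); P=world(f)
m=(np.hypot(P[...,0]-.491,P[...,1]+.112)<.045)&(P[...,2]>.09)&(P[...,2]<.2)&(f["z_map"]>0); q=P[m]
for a in np.arange(.1,.18,.01):
    s=q[(q[:,2]>a)&(q[:,2]<a+.01)]; print(a.round(2),len(s),s[:,:2].mean(0).round(3) if len(s) else "")
print(q[:,2].min())
for n,c in(("knob",(.45,-.227,.066)),("light",(.526,.194,.078))):
    m=(np.hypot(P[...,0]-c[0],P[...,1]-c[1])<.025)&(P[...,2]>c[2])&(P[...,2]<.1)&(f["z_map"]>0); print(n,P[m].mean(0).round(3))
E
```

```text
p [ 0.4935 -0.108   0.1657] yaw of tool y 70.1 tilt [0.001 0.   ] F [-0.24 -1.23 -4.18] t 17.6667
(0.491, -0.112, 0.165) -> [ 0.007 -0.031  0.004]
0.1 0 
0.11 0 
0.12 23 [ 0.508 -0.095]
0.13 57 [ 0.505 -0.092]
0.14 98 [ 0.5   -0.096]
0.15 55 [ 0.5   -0.098]
0.16 22 [ 0.503 -0.103]
0.17 39 [ 0.504 -0.101]
0.12339960352893913
knob [ 0.45  -0.227  0.075]
light [0.526 0.193 0.087]
```

View pics/s5.png

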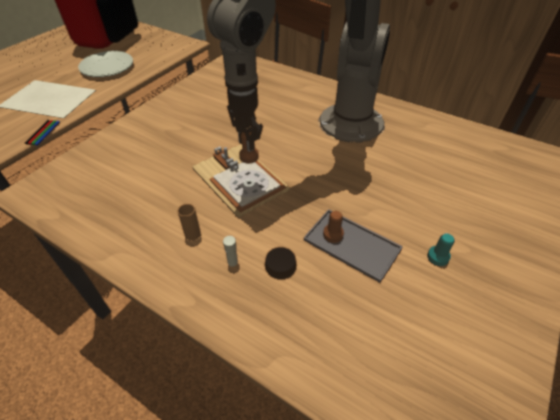

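The heavier weight hangs upright at about (250,150), with its underside 10 cm above the disc and about 5 mm off its centre. The bolt is home and the lighter weight stands in the tray at (335,225). Handing in.

```bash
python3 -c "
from bench import hand_in; print(hand_in())"
```

```text
the job is handed in; nothing more can be done
None
```

I handed the job in at about 18 s on the robot's clock, with no verdict returned: the bolt is fully home, the lighter weight (about 1.4 N) stands upright in the tray, and the heavier one (about 4.9 N) is held steady and upright about 10 cm above the silver disc, roughly 5 mm off its centre.

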